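# Load the handle polisher and latch its guard

## Task

Lift the turned wooden handle off its wooden rest and lay it on the polishing machine, lying along and centred on its two pairs of rubber rollers. Then push the sliding clear guard shut over it by its upright tab, steadily and without slamming, until the latch at the end clicks and holds it; do not force the guard hard against its stop, let go of it, and leave the jar, the screwdriver and the wax block where they are.

Things in the scene. Friction and masses are not known exactly. Their poses are not given: they have to be found in the camera images.
- handle: the loose turned wooden handle, 70 g: a pale barrel 30 mm in diameter and 100 mm long with a brass ferrule 20 mm in diameter and 14 mm long at its +y end. Origin at the middle of the barrel on its axis; its y axis runs along its length. Which end points where does not matter
- rest: fixed wooden rest on which the handle lies at the start, along the rest's y, axis 90 mm above the bench: base 90 x 120 mm, two V-notched uprights 12 mm thick, 40 mm either side of the middle along y, tops 90 mm high; between them fingers have room down to 12 mm above the bench. Origin at the middle of its underside
- machine: the polishing machine, bolted down: a painted bed 170 mm wide (x) and 440 mm long (y), its top 50 mm above the bench, with a low grey motor on its +x side. Origin on the bench under the guard's track; its y axis runs along the track. The guard is open at the +y end and is pushed towards the machine's -y to close
- rollers (a point): where the middle of the handle's barrel must come to lie when it rests in the valley of the rollers: midway between the two pairs, 93 mm above the bench, 43 mm above the bed. The handle must lie along this frame's y (the machine's y). The pairs (24 mm diameter, 14 mm wide) stand 40 mm either side, tops 9 mm below this point; between them fingers have room down to the bed
- guard (a joint): travel of the sliding guard in m: 0 fully open (starts at 0 to 0.02), grows as it is pushed to the machine's -y, latches somewhere between 0.181 and 0.223. A channel with clear walls and top in a grey frame, 140 mm long, 116 mm wide, top 129 mm above the bench. Sliding it takes about 2 to 5 N. A steel tongue, 16 mm wide, juts 31 mm ahead of its front at x = 0, 114 to 131 mm above the bench
- tab_mid (a point): middle of the guard's upright steel push tab, 50 mm wide (x), 12 mm thick (y, along the track), 40 mm high, on the trailing part of the guard's top, from 128 to 168 mm above the bench; this point is 148 mm above the bench. It moves with the guard; its axes are the machine's. The tab is 20 mm from the guard's trailing end
- pawl (a joint): lift in m of the latch's sprung pawl, a pin with a black button in an aluminium bridge at the bed's -y end; 0 when down. Its block is bolted on anywhere within 20 mm either way along the track, unmeasured. From 20 mm before the latch point the guard's tongue lifts it by 8.5 mm, the push rising to 8 to 15 N; it falls as the tooth's crest passes, and 5 mm on the pawl snaps down behind it (the click)
- plunger (a joint): travel in m of the black sensing plunger beside the pawl: 0 when out, about 0.006 when latched. The guard's front meets it 6 mm before the latch point; its spring pushes back with about 1 N there and 4.5 N when latched. About 1.5 mm past the latch point it reaches a rigid stop: pushing the guard with more than 25 N strains it and counts as forcing
- jar: bystander: glass jar with steel lid, 68 mm diameter, 110 mm high. Origin at the centre of its underside
- driver: bystander: screwdriver with a wooden handle, 190 mm long, lying on the bench. Origin under its middle
- wax: bystander: brown block of polishing wax 75 x 40 x 30 mm. Origin at the centre of its underside
Things that resemble listed ones, but are neither listed nor needed, are in the scene too. Of the things that look like the handle, the middle-sized one is meant.

How it is judged:
By the outcome, as a careful person would: the job done as asked, in the order asked, and still so for the second after the job is handed in, with the robot touching nothing.
It also fails if it takes over 69 s, if anything falls off the work surface, if the arm or the gripper's body presses on something with over 40 N, if the wrist force passes 120 N, or if a joint passes its speed limit or range.

## Robot

A 6-joint arm with a two-finger parallel gripper is mounted at the origin on the work surface. World frame = base frame: x ahead of the robot, y to its left, z up, the work surface at z = 0. Lengths are in m, angles in rad, forces in N, time in s.
With the tool pointing down it reaches from about 0.325 to 0.75 m from the base axis. Payload 7.6 kg.
Tool frame: the origin (TCP) lies between the finger pads; the fingertips stand 14 mm ahead of it and the grasp point (between the pads) lies 5 mm behind it; z points along the fingers, y is the direction in which the jaws open and shut (so a half turn about z gives the same grasp; the last joint's range is limited). The gripper opens to 85 mm and grips with 20 to 120 N. Pads are 22 mm wide; open, the fingers measure 114 mm over their backs; the gripper's body (76 mm by 85 mm) begins 54 mm behind the grasp point. The pads swing forward as they close: fully open they stand 13 mm farther back than shut.
Start: joints at [-1.397, 0.052, 1.401, -0, 1.689, -0.07], TCP at [0.127, -0.509, 0.245] pointing down, gripper open.
Joint ranges: [-2.9, 2.9], [-0.91, 2.17], [0.12, 2.37], [-1.06, 4.2], [0.26, 2.73], [-2.93, 2.93]. Speed limits (rad/s): [2.57, 2.57, 3.01, 3.14, 3.14, 3.14].

## Interface

Orientations are given as a rotation vector (axis times angle).
In Python, from plant import readout, eyes, workorder gives the robot as it stands.
- The arm moves only by the tool play_rows, never from a script. Its argument "moves" is a list that holds one entry, the list of rows, each a list of 7 numbers: the turn, a rotation vector about the tool's x, y, z in degrees, then the shift along the tool's x, y, z in m, then the opening, from -1 (shut) to 1 (fully open), so that 0 is half open. In form: [[[wx, wy, wz, x, y, z, claw], ...]]. A call has 1 to 20 rows; each row is the pose to reach, as a shift and turn from the pose commanded when the call began, along the tool's axes at that moment; what a row does not reach only later rows make up. A row lasts 1/8 s, in which the tool goes at most 62.5 mm and 10.7 degrees, less where a joint would pass 70% of its speed; a pose out of reach is approached as far as the arm can. A call with a gripper value outside its range is refused whole. The fingers move at their own pace and stop on an object; the grip force is fixed at half the most. Time passes only in rows, so rows that repeat a pose let the fingers close. It gives the time, the measured TCP pose, the force and the opening at its end, in the units of the state.
- readout.read_state(): the state, without advancing time (a new reading comes with each control period).
- eyes.snapshot(name): name is "scene" or "side" or "wrist"; returns the picture (480x640x3 uint8, red, green, blue); there is no depth.
- eyes.calibration(name): a dict with "intrinsics" (3x3 intrinsics, pixels), "camera_from_world" (4x4, takes a point from world to camera coordinates); the wrist camera has in their place "T_tool_cam" (4x4, takes a point from camera to tool coordinates, whose origin is the TCP and whose axes are the flange's). Camera axes: x right, y down, z forward; pixel columns grow to the right and rows downward; lengths in m; the calibration is good to about 2 mm. A picture is of the moment at which its call begins: read the wrist's pose just before it. calibration takes no time and is no camera call.
- workorder.close_job(): hands the job in, once; it reports no verdict.
The state is a dict: "time": time; "joint_positions": joint angles; "joint_vel": joint speeds; "joint_efforts": joint torques, N m; "position": TCP position; "eef_rot": TCP orientation; "wrist_force": force on the tool from outside, world axes, zero at the start; "wrist_torque": the same for the moment, N m; "gripper_width": finger opening in m.
Only numpy, scipy, OpenCV 4.12 (cv2) and the standard library are available. Lean on these libraries where they do the work, as an engineer would, in place of code of your own. Each camera call takes 0.05 s, during which the arm holds its last target.

## Working session

There is one attempt and no reset: what is moved stays moved. The work goes in short steps, Python scripts to look and compute and a tool call to move; the robot and the scene stay as the last step left them, time stands still between calls to the robot, and variables do not carry over. Pictures are saved under pics/ and viewed, and the job is handed in when it is done.

Besides the shell and the picture viewer there is one more tool, called after "Call:" in YAML: its name, and indented under it one key for each argument. play_rows: Moves the arm, as the interface text tells. Its arguments: {"type":"object","properties":{"moves":{"type":"array","items":{"type":"array","items":{"type":"array","items":{"type":"number"}}}}},"required":["moves"]}

```bash
ls; mkdir -p pics
python3 - <<'E'
from plant import readout, eyes, workorder
import cv2,numpy as np
print(readout.read_state())
for n in("scene","side","wrist"):
    cv2.imwrite(f"pics/{n}0.png",eyes.snapshot(n)[:,:,::-1]); print(n,eyes.calibration(n))
E
```

```text
pics
{'time': 0.0, 'joint_positions': array([-1.39733299e+00,  5.28272569e-02,  1.40175770e+00,  2.21691229e-07,
        1.68860012e+00, -7.02911617e-02]), 'joint_vel': array([-0.00144873, -0.00074702,  0.00052328, -0.0013398 , -0.00078288,
       -0.00129262]), 'joint_efforts': array([ 3.93133053e-05, -3.81667936e+01, -3.60185766e+01, -1.19474657e-04,
        6.08800983e-03,  4.24079843e-06]), 'position': array([ 0.12668442, -0.5091882 ,  0.24446074]), 'eef_rot': array([-3.11671029e+00, -3.81748157e-01,  1.28568261e-04]), 'wrist_force': array([-0.56666392, -0.17960207,  0.56610205]), 'wrist_torque': array([-0.01727907,  0.00867834, -0.04132339]), 'gripper_width': 0.08531204824222226}
scene {'intrinsics': array([[511.60517737,   0.        , 313.12989196],
       [  0.        , 511.60517737, 231.29014368],
       [  0.        ,   0.        ,   1.        ]]), 'camera_from_world': array([[-0.59306863,  0.80513181,  0.00568943,  0.39089603],
       [ 0.51678401,  0.38606823, -0.76412408, -0.11769346],
       [-0.61741711, -0.45023782, -0.6450442 ,  1.4623678 ],
       [ 0.        ,  0.  
[... 310 characters left out ...]
171, -0.74139496, -0.66746325,  0.0581437 ],
       [ 0.05912964,  0.66484314, -0.74463903,  1.64331617],
       [ 0.        ,  0.        ,  0.        ,  1.        ]])}
wrist {'intrinsics': array([[428.96698623,   0.        , 316.32618297],
       [  0.        , 428.96698623, 238.17410172],
       [  0.        ,   0.        ,   1.        ]]), 'T_tool_cam': array([[ 3.84995983e-04, -9.65300580e-01, -2.61141040e-01,
         6.58813599e-02],
       [ 9.99999829e-01,  2.56888120e-04,  5.24703686e-04,
         1.02286186e-03],
       [-4.39412742e-04, -2.61141198e-01,  9.65300514e-01,
        -1.28726893e-01],
       [ 0.00000000e+00,  0.00000000e+00,  0.00000000e+00,
         1.00000000e+00]])}
```

View pics/scene0.png

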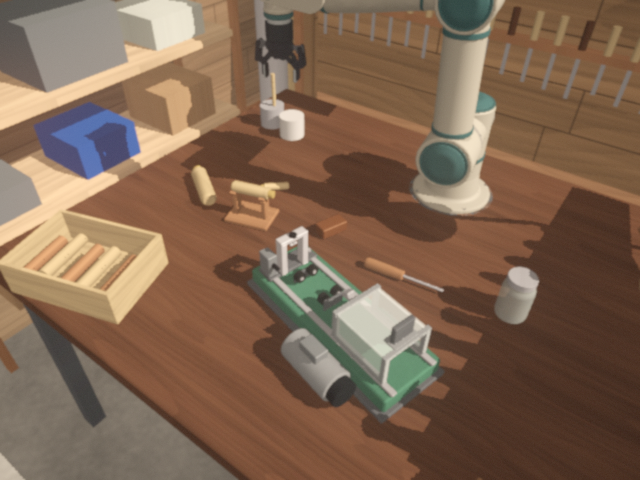

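View pics/side0.png

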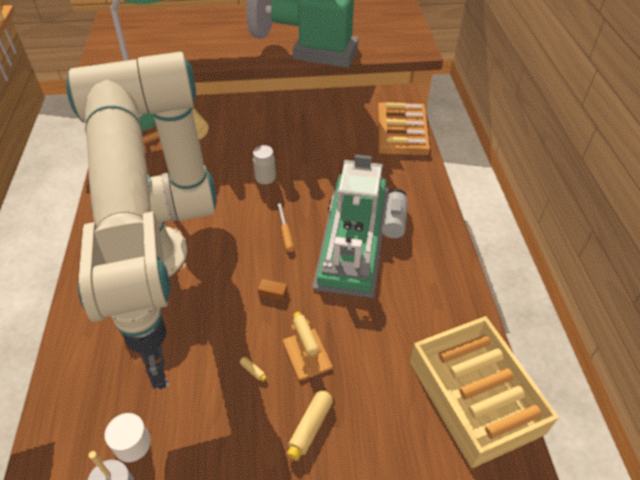

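View pics/wrist0.png

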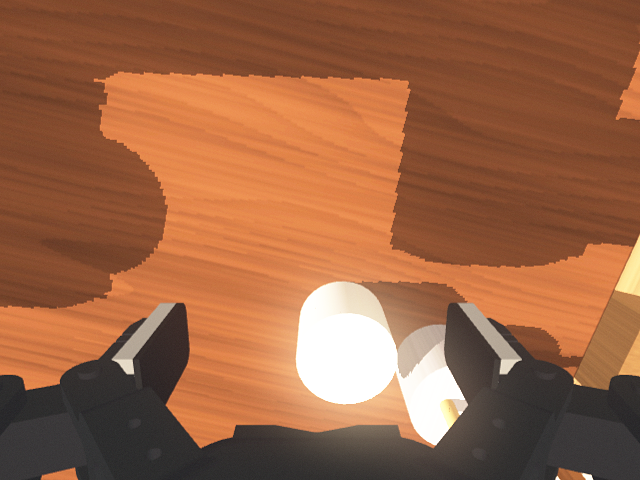

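Run:
```python
import cv2
a=cv2.imread("pics/side0.png"); b=cv2.imread("pics/scene0.png")
cv2.imwrite("pics/c1.png",cv2.resize(a[280:400,220:380],None,fx=5,fy=5,interpolation=cv2.INTER_CUBIC))
cv2.imwrite("pics/c2.png",cv2.resize(a[145:305,290:430],None,fx=3.75,fy=3.75,interpolation=cv2.INTER_CUBIC))
cv2.imwrite("pics/c3.png",cv2.resize(b[215:415,240:450],None,fx=3,fy=3,interpolation=cv2.INTER_CUBIC))
cv2.imwrite("pics/c4.png",cv2.resize(b[155:245,180:300],None,fx=6,fy=6,interpolation=cv2.INTER_CUBIC))
```

```text
(no output)
```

View pics/c1.png

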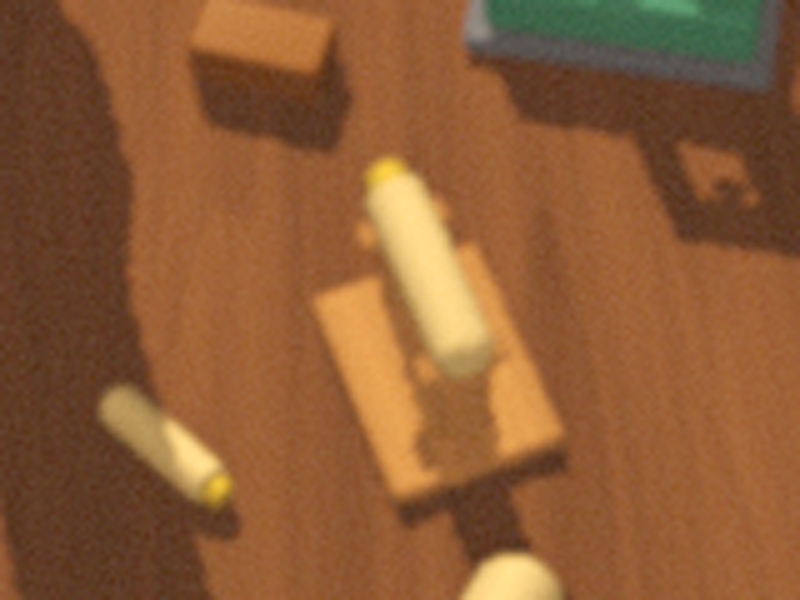

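View pics/c2.png

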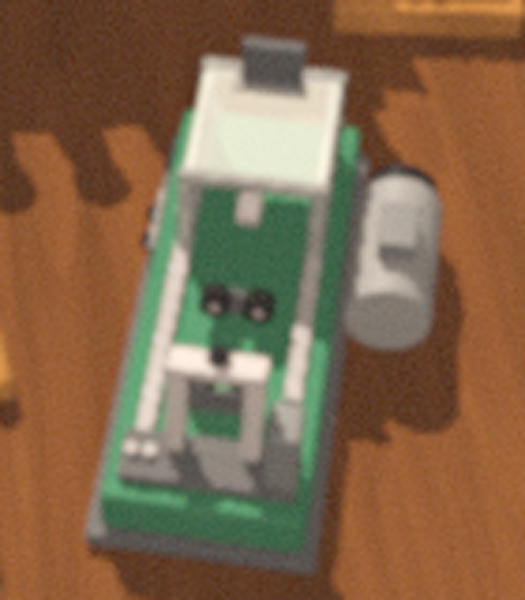

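View pics/c3.png

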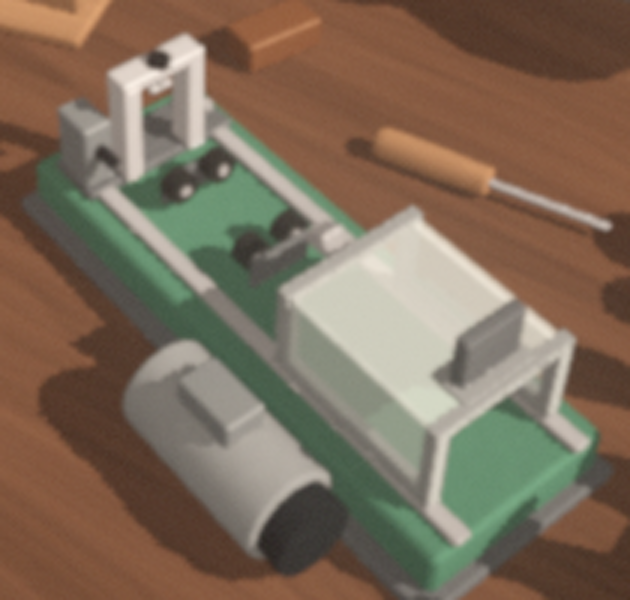

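View pics/c4.png

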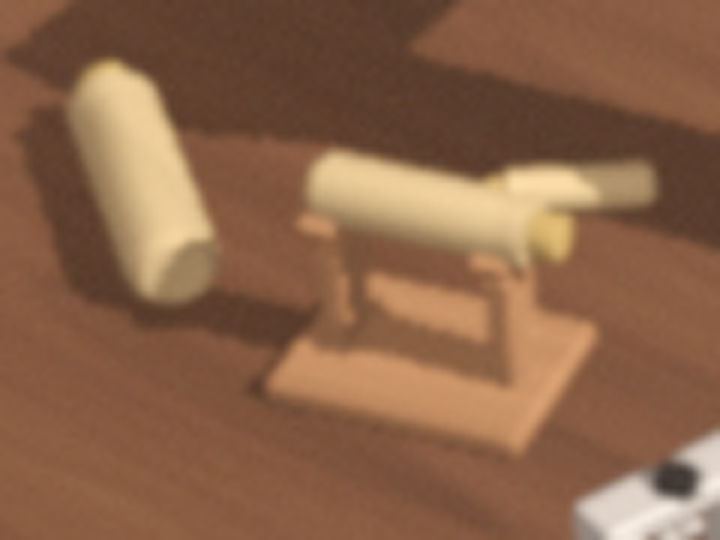

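The three handle-like things are at side-view pixels (305,335) on the rest, (310,425) large with a yellow end, and (253,369) small. The one on the rest is the middle-sized one, and it lies on the rest as described. The crops confirm this.

```bash
cat > h.py <<'E'
import numpy as np,cv2
from scipy.spatial.transform import Rotation as R
from plant import readout, eyes, workorder
def ray(name,px,pose=None):
    c=eyes.calibration(name);K=c['intrinsics']
    d=np.linalg.inv(K)@np.array([px[0],px[1],1.])
    if name=='wrist':
        T=pose@c['T_tool_cam']
    else: T=np.linalg.inv(c['camera_from_world'])
    return T[:3,3],T[:3,:3]@d
def at(name,px,z,pose=None):
    o,d=ray(name,px,pose); return o+d*(z-o[2])/d[2]
def proj(name,P,pose=None):
    c=eyes.calibration(name)
    M=np.linalg.inv(pose@c['T_tool_cam']) if name=='wrist' else c['camera_from_world']
    p=M[:3,:3]@P+M[:3,3]; u=c['intrinsics']@p; return u[:2]/u[2]
def pose(s=None):
    s=s or readout.read_state(); T=np.eye(4);T[:3,:3]=R.from_rotvec(s['eef_rot']).as_matrix();T[:3,3]=s['position'];return T
E
python3 - <<'E'
from h import *
np.set_printoptions(precision=4,suppress=True)
s=lambda x,y:(x/5+220,y/5+280); m=lambda x,y:(x/3.75+290,y/3.75+145)
s2=lambda x,y:(x/6+180,y/6+155); m2=lambda x,y:(x/3+240,y/3+215)
print('handle side',at('side',s(392,190),.09),at('side',s(466,357),.09))
print('handle scene',at('scene',s2(325,180),.09),at('scene',s2(525,228),.09))
print('rest base side',[at('side',s(*p),.012)[:2] for p in[(315,300),(475,248),(562,437),(400,500)]])
print('tab top side',at('side',m(243,40),.168),at('side',m(304,45),.168))
print('guard front top side',at('side',m(183,178),.129),at('side',m(328,190),.129))
print('guard front top scene',at('scene',m2(285,290),.129),at('scene',m2(418,212),.129))
print('rollers side',at('side',m(217,300),.079),at('side',m(258,305),.079))
print('rollers scene',[at('scene',m2(*p),.079)[:2] for p in[(180,185),(215,165),(250,250),(290,225)]])
print('bed -y corners side',at('side',m(103,518),.0),at('side',m(300,545),.0))
E
```

```text
handle side [ 0.414  -0.3191  0.09  ] [ 0.4423 -0.4151  0.09  ]
handle scene [ 0.4399 -0.4151  0.09  ] [ 0.4152 -0.3236  0.09  ]
rest base side [array([ 0.3718, -0.3301]), array([ 0.4555, -0.3069]), array([ 0.4885, -0.4185]), array([ 0.4071, -0.4448])]
tab top side [0.6183 0.1837 0.168 ] [0.6654 0.1731 0.168 ]
guard front top side [0.5585 0.0722 0.129 ] [0.6673 0.0488 0.129 ]
guard front top scene [0.6653 0.0538 0.129 ] [0.5593 0.0855 0.129 ]
rollers side [ 0.5761 -0.0112  0.079 ] [ 0.6064 -0.0193  0.079 ]
rollers scene [array([ 0.593 , -0.0838]), array([ 0.5621, -0.0759]), array([ 0.6136, -0.0084]), array([0.5784, 0.0003])]
bed -y corners side [ 0.4762 -0.1497  0.    ] [ 0.6179 -0.1878  0.    ]
```

```bash
cat >> h.py <<'E'
def rel(p,ang,T=None):
    """row to world pos p, tool down, tool x at world angle ang deg"""
    T=pose() if T is None else T
    a=np.radians(ang);x=np.array([np.cos(a),np.sin(a),0]);z=np.array([0,0,-1.]);G=np.c_[x,np.cross(z,x),z]
    w=R.from_matrix(T[:3,:3].T@G).as_rotvec(degrees=True)
    print('row',np.round(w,2),np.round(T[:3,:3].T@(np.array(p)-T[:3,3]),4))
E
python3 - <<'E'
from h import *
rel((.428,-.367,.245),106.2)
E
```

```text
row [-5.000e-02 -6.000e-02 -9.223e+01] [ 3.267e-01 -6.530e-02 -2.000e-04]
```

Call:
play_rows:
  moves:
    - [[0,0,-8,0.03,-0.006,0,1],[0,0,-18,0.065,-0.013,0,1],[0,0,-28,0.1,-0.02,0,1],[0,0,-38,0.135,-0.027,0,1],[0,0,-48,0.17,-0.034,0,1],[0,0,-58,0.205,-0.041,0,1],[0,0,-68,0.24,-0.048,0,1],[0,0,-78,0.275,-0.055,0,1],[0,0,-87,0.31,-0.062,0,1],[0,0,-92.2,0.327,-0.065,0,1],[0,0,-92.2,0.327,-0.065,0,1],[0,0,-92.2,0.327,-0.065,0,1]]

```text
time: 1.65
position: [0.4278, -0.3678, 0.2451]
eef_rot: [-1.89, -2.509, 0.0]
wrist_force: [-0.4, -0.0, 0.2]
gripper_width: 0.0853
```

Run:
```python
from h import *
T=pose();np.save('T1.npy',T);print(T, readout.read_state()['joint_positions'])
cv2.imwrite("pics/w1.png",eyes.snapshot('wrist')[:,:,::-1])
```

```text
[[-2.76299348e-01  9.61071493e-01 -5.04520256e-04  4.27791123e-01]
 [ 9.61071611e-01  2.76299398e-01  3.04746526e-05 -3.67781581e-01]
 [ 1.68686963e-04 -4.76459969e-04 -9.99999872e-01  2.45137171e-01]
 [ 0.00000000e+00  0.00000000e+00  0.00000000e+00  1.00000000e+00]] [-7.75409121e-01  1.63400351e-01  1.28151930e+00 -3.34064519e-04
  1.69705463e+00 -1.05539259e+00]
```

View pics/w1.png

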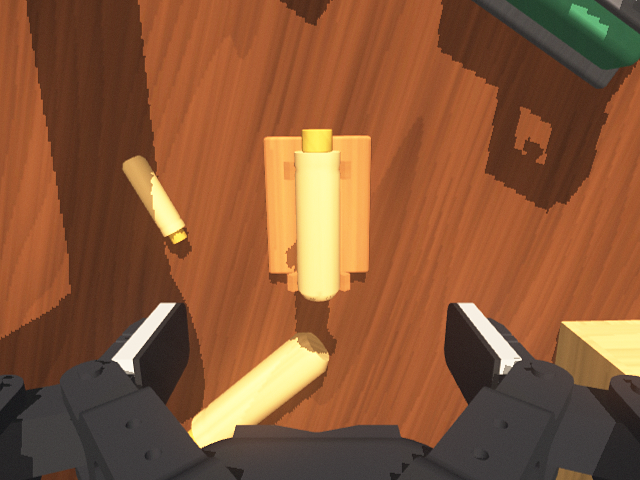

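The wrist view shows the handle straight up the picture, ferrule at (317,140), barrel from (317,151) to (319,300), between the small one at (155,200) and the large one at (260,390).

Run:
```python
from h import *
T=np.load('T1.npy')
a=at('wrist',(317,152),.10,T);b=at('wrist',(319,293),.095,T);print(a,b,np.hypot(*(a-b)[:2]),(a+b)/2,np.degrees(np.arctan2(a[1]-b[1],a[0]-b[0])))
print(at('wrist',(296,220),.09,T),at('wrist',(340,220),.09,T))
c=[at('wrist',p,.012,T)[:2] for p in[(264,137),(370,137),(369,272),(268,273)]];print(c,np.mean(c,0))
m=(a+b)/2
rel((m[0],m[1],.15),106.2); rel((m[0],m[1],.085),106.2)
```

```text
[ 0.41506964 -0.32275996  0.1       ] [ 0.44327774 -0.41554007  0.095     ] 0.09697342623795975 [ 0.42917369 -0.36915001  0.0975    ] 106.91093785731047
[ 0.4141264  -0.37084107  0.09      ] [ 0.44278126 -0.36258436  0.09      ]
[array([ 0.37152287, -0.32872832]), array([ 0.45520141, -0.30463376]), array([ 0.49049788, -0.41660807]), array([ 0.40407986, -0.44250501])] [ 0.43032551 -0.37311879]
row [-0.02 -0.   -0.17] [-0.0016  0.0011  0.0952]
row [-0.02 -0.   -0.17] [-0.0016  0.0012  0.1602]
```

Call:
play_rows:
  moves:
    - [[0,0,0,-0.002,0.001,0.04,1],[0,0,0,-0.002,0.001,0.08,1],[0,0,0,-0.002,0.001,0.12,1],[0,0,0,-0.002,0.001,0.145,1],[0,0,0,-0.002,0.001,0.158,1],[0,0,0,-0.002,0.001,0.158,1],[0,0,0,-0.002,0.001,0.158,-1],[0,0,0,-0.002,0.001,0.158,-1],[0,0,0,-0.002,0.001,0.158,-1],[0,0,0,-0.002,0.001,0.158,-1],[0,0,0,-0.002,0.001,0.158,-1],[0,0,0,-0.002,0.001,0.158,-1]]

```text
time: 3.2
position: [0.4293, -0.3698, 0.0884]
eef_rot: [1.887, 2.511, -0.003]
wrist_force: [-5.7, -0.7, 4.8]
gripper_width: 0.0286
```

Call:
play_rows:
  moves:
    - [[0,0,0,0,0,-0.01,-1],[0,0,0,0,0,-0.03,-1],[0,0,0,0,0,-0.06,-1],[0,0,0,0,0,-0.1,-1],[0,0,0,0,0,-0.14,-1],[0,0,0,0,0,-0.17,-1],[0,0,0,0,0,-0.18,-1],[0,0,0,0,0,-0.18,-1]]

```text
time: 4.2
position: [0.43, -0.3691, 0.2673]
eef_rot: [1.887, 2.512, 0.0]
wrist_force: [0.1, 0.4, -0.8]
gripper_width: 0.0284
```

Run:
```python
from h import *
cv2.imwrite("pics/w2.png",eyes.snapshot('wrist')[:,:,::-1])
print(readout.read_state()['gripper_width']);rel((.586,-.045,.268),76.5)
```

```text
0.02772363728289317
row [-0.06 -0.07 29.67] [ 0.2675  0.2402 -0.0017]
```

View pics/w2.png

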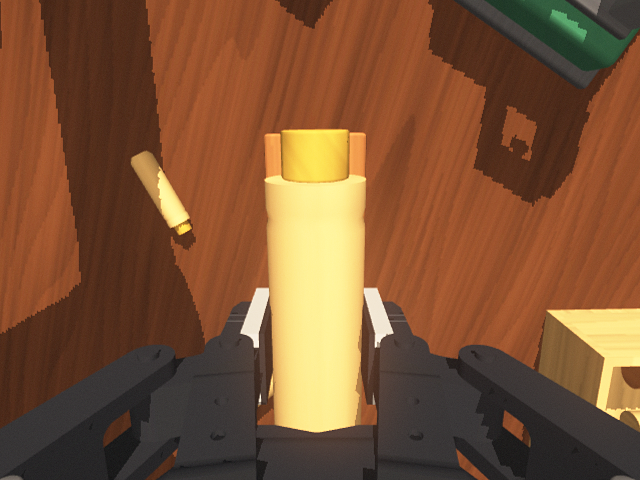

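The handle is held straight along tool x, with its ferrule at (315,155).

Run:
```python
from h import *
rel((.485,-.075,.30),76.5)
c=eyes.calibration('wrist')
I=np.eye(4)
for px,z in[((315,180),-.0166),((315,131),-.0116)]: print(at('wrist',px,z,I))
print(at('wrist',(266,200),-.0016,I),at('wrist',(366,200),-.0016,I),at('wrist',(269,300),-.0016,I),at('wrist',(364,300),-.0016,I))
```

```text
row [-0.06 -0.07 29.67] [ 0.2669  0.1349 -0.0336]
[ 0.05024881 -0.00041205 -0.0166    ]
[ 0.06257164 -0.00042421 -0.0116    ]
[ 0.04229907 -0.01515806 -0.0016    ] [ 0.04231319  0.0148209  -0.0016    ] [ 0.00998127 -0.01517714 -0.0016    ] [ 0.00999933  0.01517141 -0.0016    ]
```

Call:
play_rows:
  moves:
    - [[0,0,2,0.015,0.008,-0.002,-1],[0,0,6,0.05,0.025,-0.006,-1],[0,0,10,0.09,0.045,-0.011,-1],[0,0,15,0.13,0.066,-0.017,-1],[0,0,20,0.175,0.088,-0.022,-1],[0,0,25,0.22,0.11,-0.028,-1],[0,0,28,0.25,0.126,-0.032,-1],[0,0,29.7,0.267,0.135,-0.034,-1],[0,0,29.7,0.267,0.135,-0.034,-1],[0,0,29.7,0.267,0.135,-0.034,-1]]

```text
time: 5.5
position: [0.4849, -0.0756, 0.3001]
eef_rot: [-2.467, -1.944, 0.002]
wrist_force: [-0.3, -0.0, -0.9]
gripper_width: 0.0285
```

Run:
```python
from h import *
T=pose();np.save('T3.npy',T)
cv2.imwrite("pics/w3.png",eyes.snapshot('wrist')[:,:,::-1])
print(T[:3,3],readout.read_state()['joint_positions'])
```

```text
[ 0.48492332 -0.07559607  0.30010611] [-2.30167337e-01 -4.98874503e-02  1.39423046e+00 -3.35295224e-04
  1.79873495e+00  6.43874616e-03]
```

View pics/w3.png

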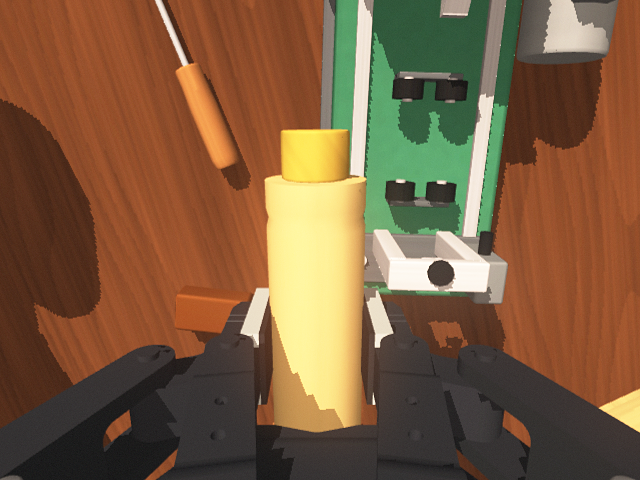

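Rollers are at (408,90), (452,90) and (400,191), (441,191). The bridge with its button is at (441,272), the plunger at (485,243). Now measure closely.

Run:
```python
import cv2
b=cv2.imread("pics/w3.png")
cv2.imwrite("pics/c5.png",cv2.resize(b[0:310,310:530],None,fx=2.5,fy=1.9,interpolation=cv2.INTER_CUBIC))
cv2.imwrite("pics/c6.png",cv2.resize(b[60:220,375:485],None,fx=4,fy=3.7,interpolation=cv2.INTER_CUBIC))
```

```text
(no output)
```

View pics/c6.png

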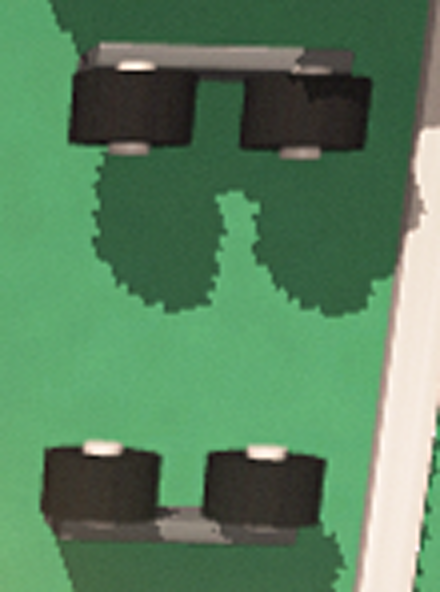

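Run:
```python
from h import *
np.set_printoptions(precision=4,suppress=True)
T=np.load('T3.npy');q=lambda x,y:(x/4+375,y/3.7+60)
P={}
for n,p in dict(rn=(219,146),rf=(223.5,75),fn=(181,518),ff=(186,456)).items():
    P[n]=at('wrist',q(*p),.072,T);print(n,P[n])
r=(P['rn']+P['rf'])/2;f=(P['fn']+P['ff'])/2
d=r-f;print('centre',(r+f)/2,'len',np.hypot(*d[:2]),'ang',np.degrees(np.arctan2(d[1],d[0])))
# rails/bed edges for angle
for z,pts in[(.05,[(323,0),(322,110)]),(.06,[(494,0),(475,225)])]:
    pass
for nm,(a,b) in dict(bedright=((521,0),(493,240)),railL=((371,20),(366,170)),railRr=((504,0),(478,232)),railRl=((488,0),(464,235))).items():
    A=at('wrist',a,.055,T);B=at('wrist',b,.055,T);print(nm,A,B,np.degrees(np.arctan2(*(A-B)[1::-1])))
print('side pawl button',at('wrist',(441,272),.16,T), at('wrist',(441,272),.18,T))
```

```text
rn [ 0.5914 -0.0167  0.072 ]
rf [ 0.5947 -0.0027  0.072 ]
fn [ 0.5703 -0.0944  0.072 ]
ff [ 0.5737 -0.0808  0.072 ]
centre [ 0.5825 -0.0487  0.072 ] len 0.08068501994451137 ang 74.87303771508076
bedright [0.6776 0.0398 0.055 ] [ 0.6312 -0.1497  0.055 ] 76.2284808407428
railL [0.5604 0.0534 0.055 ] [ 0.5325 -0.0615  0.055 ] 76.31163942190527
railRr [0.6647 0.043  0.055 ] [ 0.619  -0.1391  0.055 ] 75.92717471578318
railRl [0.6525 0.0459 0.055 ] [ 0.6064 -0.139   0.055 ] 76.00043525947292
side pawl button [ 0.5582 -0.1251  0.16  ] [ 0.554  -0.1167  0.18  ]
```

View pics/c5.png

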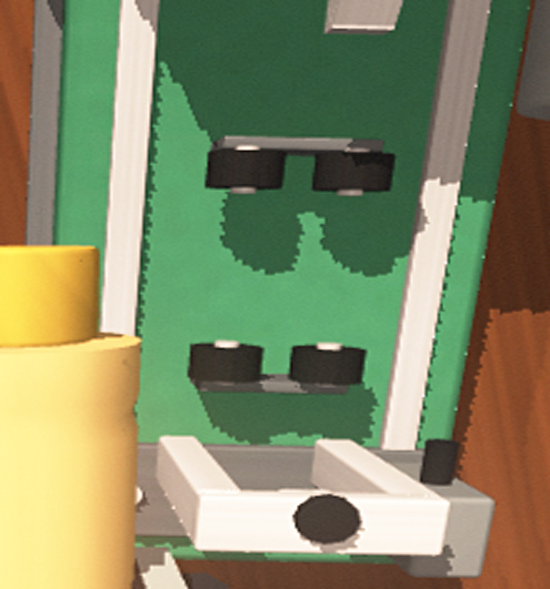

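Run:
```python
from h import *
np.set_printoptions(precision=4,suppress=True)
T=np.load('T3.npy')
def tri(rs):
    A=np.zeros((3,3));b=np.zeros(3)
    for o,d in rs:
        d=d/np.linalg.norm(d);M=np.eye(3)-np.outer(d,d);A+=M;b+=M@o
    return np.linalg.solve(A,b)
B=tri([ray('wrist',(441,272),T),ray('scene',(292.7,235)),ray('side',(290+219/3.75,145+356/3.75))])
c=np.array([.5825,-.0487,.093]);a=np.radians(75.8);y=np.array([np.cos(a),np.sin(a),0]);x=np.array([np.sin(a),-np.cos(a),0])
print('button',B,'mach xy',(B-c)@x,(B-c)@y)
m=lambda u,v:(u/3.75+290,v/3.75+145); m2=lambda u,v:(u/3+240,v/3+215)
for n,Q in dict(tabtopL=tri([ray('side',m(243,40)),ray('scene',m2(521,303))]),).items(): print(n,Q,(Q-c)@x,(Q-c)@y)
# guard front, tab
for p,z in[(m(243,40),.168),(m(304,45),.168),(m(183,178),.129),(m(328,190),.129)]:
    Q=at('side',p,z);print(Q,(Q-c)@x,(Q-c)@y)
rel((.5825,-.0487,.30),75.8);rel((.5825,-.0487,.16),75.8);rel((.5825,-.0487,.0914),75.8)
```

```text
button [ 0.5599 -0.1287  0.1497] mach xy -0.002288692657314462 -0.08308718594874484
tabtopL [0.6187 0.1862 0.1658] -0.02249084893103607 0.23664561055495756
[0.6183 0.1837 0.168 ] -0.022309175294600445 0.23403948261120922
[0.6654 0.1731 0.168 ] 0.02594842700189196 0.23539004269422134
[0.5585 0.0722 0.129 ] -0.05292599961507669 0.11134698876730237
[0.6673 0.0488 0.129 ] 0.05828130847900985 0.11527219724623546
row [-0.08  0.02  0.64] [0.0492 0.0885 0.0002]
row [-0.08  0.02  0.64] [0.0493 0.0887 0.1402]
row [-0.08  0.02  0.64] [0.0493 0.0888 0.2088]
```

Call:
play_rows:
  moves:
    - [[0,0,0.3,0.012,0.022,0,-1],[0,0,0.6,0.03,0.055,0,-1],[0,0,0.6,0.044,0.08,0.02,-1],[0,0,0.6,0.049,0.0885,0.06,-1],[0,0,0.6,0.049,0.0885,0.1,-1],[0,0,0.6,0.049,0.0887,0.14,-1],[0,0,0.6,0.049,0.0887,0.165,-1],[0,0,0.6,0.049,0.0887,0.175,-1],[0,0,0.6,0.049,0.0887,0.175,-1]]

```text
time: 6.68
position: [0.5828, -0.0488, 0.1261]
eef_rot: [-2.478, -1.93, 0.001]
wrist_force: [0.5, 0.3, 0.4]
gripper_width: 0.028
```

Run:
```python
from h import *
T=pose();np.save('T4.npy',T)
w=eyes.snapshot('wrist');s=eyes.snapshot('scene');d=eyes.snapshot('side')
cv2.imwrite("pics/w4.png",w[:,:,::-1])
cv2.imwrite("pics/s4.png",np.hstack([cv2.resize(s[200:380,240:400],None,fx=2.5,fy=2.5,interpolation=2),cv2.resize(d[150:330,290:430],None,fx=2.5,fy=2.5,interpolation=2)])[:,:,::-1])
rel((.5825,-.0487,.0914),75.8)
```

```text
row [ 0.15 -0.01  0.06] [-0.0005 -0.0012  0.0365]
```

View pics/w4.png

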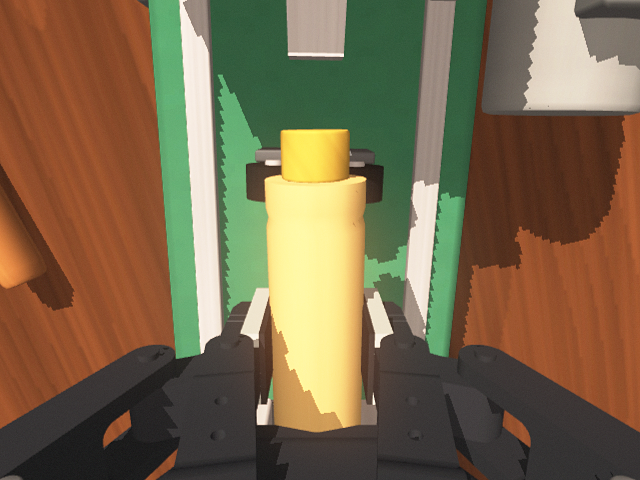

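View pics/s4.png

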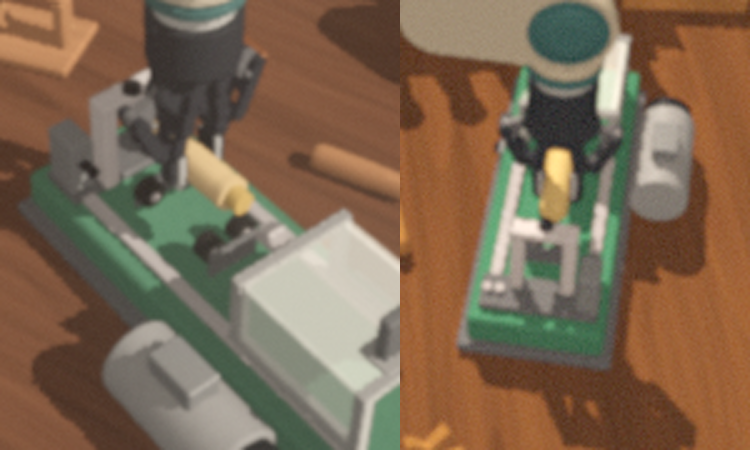

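Run:
```python
from h import *
np.set_printoptions(precision=4,suppress=True)
img=cv2.imread('pics/w4.png').astype(float)
T=np.load('T4.npy');I=np.eye(4)
# bed edges: green mask
g=(img[:,:,1]>img[:,:,2]*1.3)&(img[:,:,1]>40)
L=[];Rr=[]
for r in range(5,300,5):
    c=np.flatnonzero(g[r]);L.append(c.min());Rr.append(c.max())
L=np.array(L);Rr=np.array(Rr);rows=np.arange(5,300,5);print(list(zip(rows,L,Rr))[::6])
z=T[2,3]-.05
def line(c):
    P=np.array([at('wrist',(u,v),z,I) for u,v in zip(c,rows)])
    p=np.polyfit(P[:,0],P[:,1],1);print(np.degrees(np.arctan(p[0])),p[1]); return p
line(L);line(Rr)
for px in[(246,195),(383,195)]: print('roller',at('wrist',px,T[2,3]-.072,I))
for px in[(288,56),(344,56)]: print('tongue',at('wrist',px,T[2,3]-.114,I))
```

```text
[(np.int64(5), np.int64(148), np.int64(485)), (np.int64(35), np.int64(151), np.int64(482)), (np.int64(65), np.int64(153), np.int64(479)), (np.int64(95), np.int64(156), np.int64(476)), (np.int64(125), np.int64(158), np.int64(472)), (np.int64(155), np.int64(160), np.int64(469)), (np.int64(185), np.int64(163), np.int64(466)), (np.int64(215), np.int64(165), np.int64(463)), (np.int64(245), np.int64(167), np.int64(460)), (np.int64(275), np.int64(170), np.int64(456))]
0.8675000558890827 -0.07358551232925084
0.8994490405900445 0.07154399350368006
roller [ 0.0347 -0.0298  0.0541]
roller [0.0347 0.0291 0.0541]
tongue [ 0.0844 -0.0082  0.0121]
tongue [0.0844 0.0089 0.0121]
```

Run:
```python
from h import *
T=np.load('T4.npy');I=np.eye(4)
for z in (.072,.078): print(at('wrist',(250,164),T[2,3]-z,I)[0],at('wrist',(250,201),T[2,3]-z,I)[0])
rel((.5825,-.0487,.0914),74.9)
```

```text
0.047877354960622696 0.03207552466243351
0.04843807331349424 0.0331547121076662
row [ 0.15 -0.01  0.96] [-0.0005 -0.0012  0.0365]
```

Call:
play_rows:
  moves:
    - [[0,0,0.5,0,-0.0005,0.008,-1],[0,0,0.9,0,-0.001,0.018,-1],[0,0,0.9,0,-0.001,0.026,-1],[0,0,0.9,0,-0.001,0.03,-1],[0,0,0.9,0,-0.001,0.032,-1],[0,0,0.9,0,-0.001,0.033,-1],[0,0,0.9,0,-0.001,0.033,-1]]

```text
time: 7.7
position: [0.5821, -0.048, 0.0935]
eef_rot: [2.493, 1.912, 0.0]
wrist_force: [-0.5, -0.0, -0.2]
gripper_width: 0.0282
```

Run:
```python
from h import *
for i in range(3): s=readout.read_state();print(s['position'],s['wrist_force'],s['wrist_torque'])
```

```text
[ 0.58207517 -0.04798441  0.09350203] [-0.52544305 -0.01781748 -0.23240093] [-0.00370454  0.02371847 -0.04410418]
[ 0.58207517 -0.04798441  0.09350203] [-0.52544305 -0.01781748 -0.23240093] [-0.00370454  0.02371847 -0.04410418]
[ 0.58207517 -0.04798441  0.09350203] [-0.52544305 -0.01781748 -0.23240093] [-0.00370454  0.02371847 -0.04410418]
```

No contact yet; lower gently.

Call:
play_rows:
  moves:
    - [[0,0,0,0,0,0.0006,-1],[0,0,0,0,0,0.0012,-1],[0,0,0,0,0,0.0018,-1],[0,0,0,0,0,0.0018,-1]]

```text
time: 8.2
position: [0.582, -0.0479, 0.0919]
eef_rot: [2.493, 1.912, 0.0]
wrist_force: [-0.5, 0.3, 1.9]
gripper_width: 0.0279
```

Call:
play_rows:
  moves:
    - [[0,0,0,0,0,0.0005,-1],[0,0,0,0,0,0.0005,-1],[0,0,0,0,0,0.0005,-0.2],[0,0,0,0,0,0.0005,0],[0,0,0,0,0,0.0005,0.2],[0,0,0,0,0,0.0005,0.2],[0,0,0,0,0,0.0005,0.2],[0,0,0,0,0,-0.01,0.2],[0,0,0,0,0,-0.03,0.2],[0,0,0,0,0,-0.06,0.2],[0,0,0,0,0,-0.1,0.2],[0,0,0,0,0,-0.14,0.2],[0,0,0,0,0,-0.15,0.2],[0,0,0,0,0,-0.15,0.2]]

```text
time: 9.95
position: [0.582, -0.048, 0.2418]
eef_rot: [2.492, 1.911, 0.001]
wrist_force: [0.6, -0.2, -0.9]
gripper_width: 0.0512
```

Run:
```python
from h import *
T=pose();np.save('T5.npy',T)
w=eyes.snapshot('wrist')
cv2.imwrite("pics/w5.png",w[:,:,::-1])
```

```text
(no output)
```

View pics/w5.png

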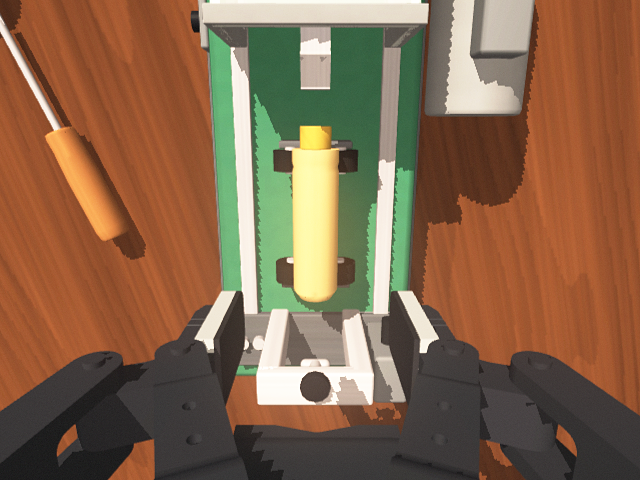

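Run:
```python
from h import *
T=np.load('T5.npy');I=np.eye(4);h=T[2,3]
X=lambda r,z,c=316:at('wrist',(c,r),h-z,I)[:2].round(4)
print('barrel far',X(149,.104),'near',X(302,.085),X(302,.1))
print('ferrule far',X(126,.098))
print('rollers',X(150,.072,275),X(172,.072,275),X(260,.072,275),X(286,.072,275))
a=np.radians(74.9);y=np.array([np.cos(a),np.sin(a)]);x=np.array([np.sin(a),-np.cos(a)])
c=T[:2,3]
print('tongue',X(88,.114))
print('tab target', c+.233*y)
b=cv2.imread('pics/w5.png');cv2.imwrite('pics/c7.png',cv2.resize(b[110:320,240:390],None,fx=2.8,fy=2.8,interpolation=2))
```

```text
barrel far [0.0491 0.0003] near [-0.0598  0.0003] [-0.0533  0.0003]
ferrule far [0.0626 0.0003]
rollers [ 0.0465 -0.0278] [ 0.0316 -0.0281] [-0.0324 -0.0297] [-0.0527 -0.0302]
tongue [0.0836 0.0003]
tab target [0.6427445  0.17698934]
```

View pics/c7.png

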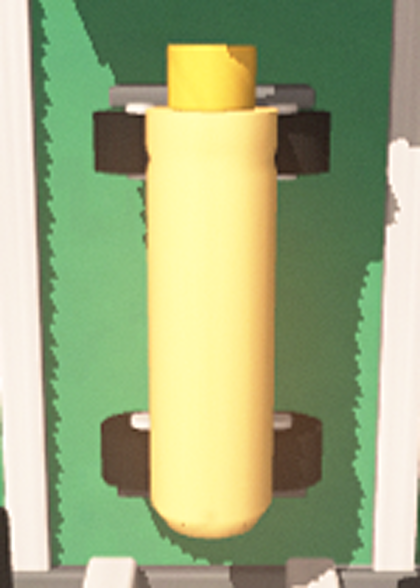

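The handle lies in the roller valley: barrel columns 293–338, rollers 274–357, straight and centred within about 1 mm. Next, the tab.

Call:
play_rows:
  moves:
    - [[0,0,0,0.02,0,0,0],[0,0,0,0.05,0,0,-0.5],[0,0,0,0.09,0,0,-1],[0,0,0,0.13,0,0,-1],[0,0,0,0.15,0,0,-1],[0,0,0,0.15,0,0,-1],[0,0,0,0.15,0,0,-1]]

```text
time: 10.88
position: [0.6207, 0.096, 0.2412]
eef_rot: [2.494, 1.911, -0.001]
wrist_force: [0.1, -0.5, -0.1]
gripper_width: -0.0
```

Run:
```python
from h import *
T=pose();np.save('T6.npy',T);print(T[:3,3])
w=eyes.snapshot('wrist')
cv2.imwrite("pics/w6.png",w[:,:,::-1])
```

```text
[0.62074406 0.09597049 0.24120137]
```

View pics/w6.png

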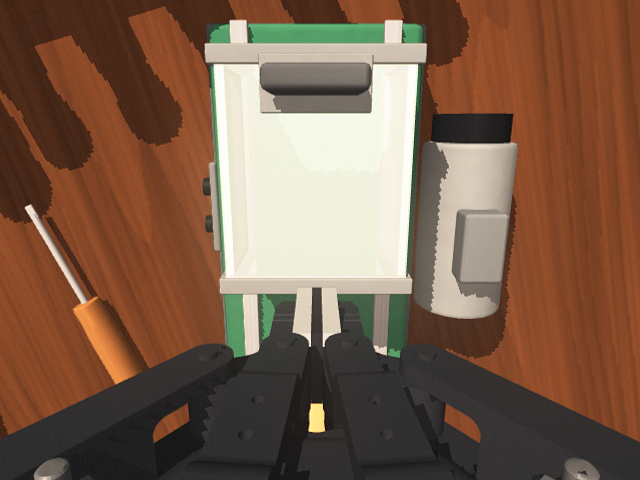

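The tab top is at columns 260–372, rows 63–75, centred on the tool's mid-plane (316).

Run:
```python
from h import *
T=np.load('T6.npy');I=np.eye(4);h=T[2,3]
X=lambda r,z,c=316:at('wrist',(c,r),h-z,I)[:2].round(4)
print('tab top far',X(63,.168,260),X(63,.168,372),'near',X(75,.168))
print('guard front',X(293,.129),'rear',X(43,.129))
```

```text
tab top far [ 0.09   -0.0243] [0.09   0.0249] near [0.0851 0.0003]
guard front [-0.0345  0.0003] rear [0.1045 0.0003]
```

Call:
play_rows:
  moves:
    - [[0,0,0,0.03,0,0,-1],[0,0,0,0.07,0,0,-1],[0,0,0,0.11,0,0,-1],[0,0,0,0.125,0,0,-1],[0,0,0,0.125,0,0.02,-1],[0,0,0,0.125,0,0.05,-1],[0,0,0,0.125,0,0.075,-1],[0,0,0,0.125,0,0.086,-1],[0,0,0,0.12,0,0.086,-1],[0,0,0,0.115,0,0.086,-1],[0,0,0,0.11,0,0.086,-1],[0,0,0,0.106,0,0.086,-1],[0,0,0,0.103,0,0.086,-1]]

```text
time: 12.55
position: [0.6476, 0.1961, 0.1558]
eef_rot: [2.493, 1.911, 0.0]
wrist_force: [-0.1, 0.2, -0.8]
gripper_width: 0.0002
```

```bash
cat >> h.py <<'E'
def st():
    s=readout.read_state();a=np.radians(74.9);y=np.array([np.cos(a),np.sin(a),0])
    f=s['wrist_force'];c=np.array([.582,-.048,0])
    print('y along %.4f lat %.4f z %.4f'%((s['position']-c)@y,(s['position']-c)@np.array([y[1],-y[0],0]),s['position'][2]),'F along %.2f lat %.2f z %.2f'%(f@y,f@np.array([y[1],-y[0],0]),f[2]), s['time'])
E
python3 - <<'E'
from h import *
st();w=eyes.snapshot('scene')
cv2.imwrite("pics/s7.png",cv2.resize(w[180:420,230:470],None,fx=2.5,fy=2.5)[:,:,::-1])
E
```

```text
y along 0.2527 lat -0.0003 z 0.1558 F along 0.20 lat -0.11 z -0.84 12.55
```

View pics/s7.png

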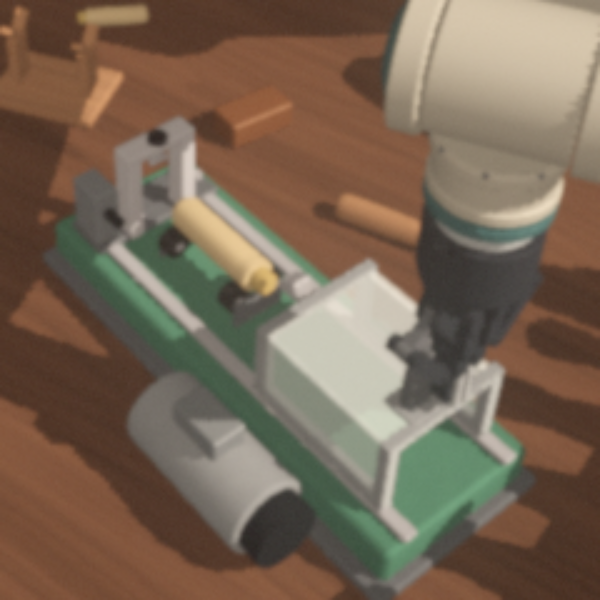

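The fingers stand just behind the tab with no contact yet. Push smoothly.

Call:
play_rows:
  moves:
    - [[0,0,0,-0.001,0,0,-1],[0,0,0,-0.002,0,0,-1],[0,0,0,-0.004,0,0,-1],[0,0,0,-0.007,0,0,-1],[0,0,0,-0.012,0,0,-1],[0,0,0,-0.018,0,0,-1],[0,0,0,-0.025,0,0,-1],[0,0,0,-0.032,0,0,-1],[0,0,0,-0.039,0,0,-1],[0,0,0,-0.046,0,0,-1],[0,0,0,-0.053,0,0,-1],[0,0,0,-0.06,0,0,-1],[0,0,0,-0.067,0,0,-1],[0,0,0,-0.074,0,0,-1],[0,0,0,-0.081,0,0,-1],[0,0,0,-0.087,0,0,-1],[0,0,0,-0.092,0,0,-1],[0,0,0,-0.096,0,0,-1],[0,0,0,-0.1,0,0,-1],[0,0,0,-0.104,0,0,-1]]

```text
time: 15.1
position: [0.6206, 0.0957, 0.1555]
eef_rot: [2.493, 1.912, -0.0]
wrist_force: [-0.6, 2.0, -0.2]
gripper_width: -0.0001
```

Run:
```python
from h import *
st();w=eyes.snapshot('scene');d=eyes.snapshot('side')
cv2.imwrite("pics/s8.png",np.hstack([cv2.resize(w[200:380,240:400],None,fx=2.5,fy=2.5,interpolation=2),cv2.resize(d[150:330,290:430],None,fx=2.5,fy=2.5,interpolation=2)])[:,:,::-1])
```

```text
y along 0.1488 lat -0.0002 z 0.1555 F along 1.81 lat -1.06 z -0.15 15.1
```

View pics/s8.png

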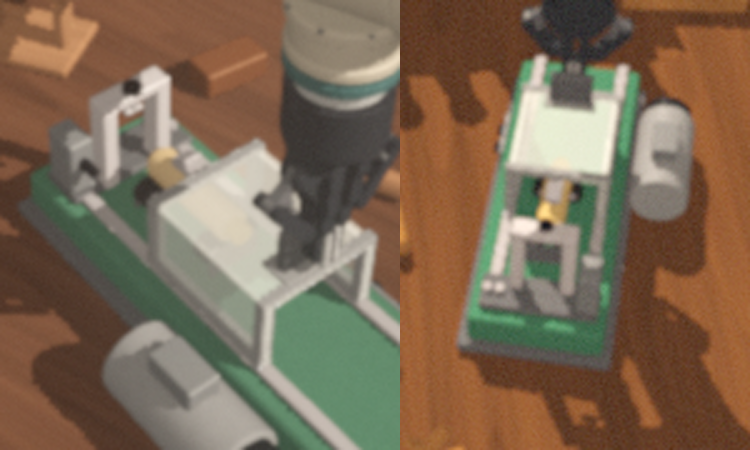

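The guard slides at about 2 N and covers the handle undisturbed.

Call:
play_rows:
  moves:
    - [[0,0,0,-0.003,0,0,-1],[0,0,0,-0.007,0,0,-1],[0,0,0,-0.011,0,0,-1],[0,0,0,-0.015,0,0,-1],[0,0,0,-0.019,0,0,-1],[0,0,0,-0.023,0,0,-1],[0,0,0,-0.027,0,0,-1],[0,0,0,-0.031,0,0,-1],[0,0,0,-0.035,0,0,-1],[0,0,0,-0.038,0,0,-1],[0,0,0,-0.041,0,0,-1]]

```text
time: 16.58
position: [0.6099, 0.0562, 0.1555]
eef_rot: [2.493, 1.912, 0.0]
wrist_force: [1.8, 1.2, -0.4]
gripper_width: 0.0002
```

Run:
```python
from h import *
st()
```

```text
y along 0.1078 lat -0.0002 z 0.1555 F along 1.64 lat 1.38 z -0.41 16.575
```

Call:
play_rows:
  moves:
    - [[0,0,0,-0.002,0,0,-1],[0,0,0,-0.004,0,0,-1],[0,0,0,-0.006,0,0,-1],[0,0,0,-0.008,0,0,-1]]

```text
time: 17.08
position: [0.6079, 0.0485, 0.1555]
eef_rot: [2.493, 1.912, 0.0]
wrist_force: [1.9, 2.1, 0.6]
gripper_width: 0.0001
```

Call:
play_rows:
  moves:
    - [[0,0,0,-0.002,0,0,-1],[0,0,0,-0.004,0,0,-1],[0,0,0,-0.006,0,0,-1]]

```text
time: 17.45
position: [0.6063, 0.0427, 0.1556]
eef_rot: [2.493, 1.912, 0.0]
wrist_force: [1.7, 1.7, 1.2]
gripper_width: 0.0004
```

Run:
```python
from h import *
st();w=eyes.snapshot('scene');d=eyes.snapshot('side')
cv2.imwrite("pics/s9.png",np.hstack([cv2.resize(w[215:305,240:340],None,fx=4,fy=4,interpolation=2),cv2.resize(d[190:280,310:410],None,fx=4,fy=4,interpolation=2)])[:,:,::-1])
```

```text
y along 0.0939 lat -0.0002 z 0.1556 F along 2.04 lat 1.17 z 1.22 17.45
```

View pics/s9.png

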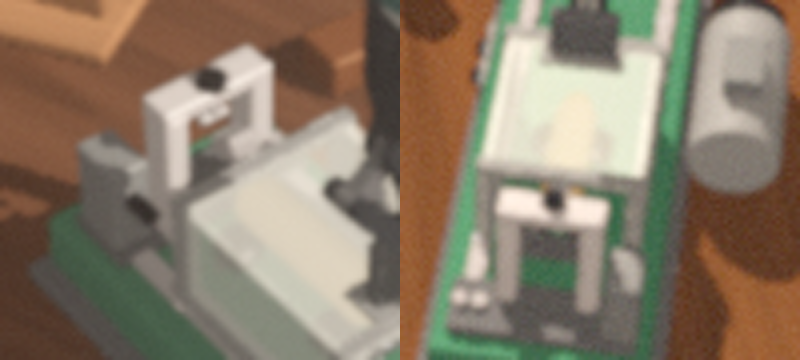

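Call:
play_rows:
  moves:
    - [[0,0,0,-0.002,0,0,-1],[0,0,0,-0.004,0,0,-1],[0,0,0,-0.006,0,0,-1]]

```text
time: 17.92
position: [0.6046, 0.0369, 0.1554]
eef_rot: [-2.493, -1.912, 0.0]
wrist_force: [1.2, 2.3, -0.3]
gripper_width: 0.0001
```

Call:
play_rows:
  moves:
    - [[0,0,0,-0.002,0,0,-1],[0,0,0,-0.004,0,0,-1]]

```text
time: 18.18
position: [0.6036, 0.0331, 0.1554]
eef_rot: [-2.493, -1.912, 0.0]
wrist_force: [0.2, 2.4, -0.2]
gripper_width: -0.0001
```

Call:
play_rows:
  moves:
    - [[0,0,0,-0.002,0,0,-1],[0,0,0,-0.004,0,0,-1]]

```text
time: 18.42
position: [0.603, 0.0311, 0.1554]
eef_rot: [-2.49, -1.912, -0.005]
wrist_force: [3.5, 10.8, -1.3]
gripper_width: 0.0002
```

Run:
```python
from h import *
st()
```

```text
y along 0.0819 lat -0.0003 z 0.1554 F along 11.36 lat 0.56 z -1.33 18.425
```

The force has risen to 11 N, so the tongue is on the pawl. Go on slowly.

Call:
play_rows:
  moves:
    - [[0,0,0,-0.0015,0,0,-1],[0,0,0,-0.003,0,0,-1]]

```text
time: 18.68
position: [0.6023, 0.0286, 0.1555]
eef_rot: [-2.489, -1.913, -0.005]
wrist_force: [3.3, 11.4, -1.6]
gripper_width: -0.0003
```

Call:
play_rows:
  moves:
    - [[0,0,0,-0.0015,0,0,-1],[0,0,0,-0.003,0,0,-1]]

```text
time: 18.92
position: [0.6016, 0.0258, 0.1554]
eef_rot: [-2.489, -1.913, -0.006]
wrist_force: [3.5, 12.2, -0.9]
gripper_width: 0.0001
```

Run:
```python
from h import *
st()
```

```text
y along 0.0764 lat -0.0003 z 0.1554 F along 12.70 lat 0.19 z -0.86 18.925
```

Call:
play_rows:
  moves:
    - [[0,0,0,-0.0015,0,0,-1],[0,0,0,-0.003,0,0,-1]]

```text
time: 19.18
position: [0.6009, 0.0231, 0.1554]
eef_rot: [-2.489, -1.913, -0.006]
wrist_force: [4.8, 12.6, -1.3]
gripper_width: -0.0001
```

Call:
play_rows:
  moves:
    - [[0,0,0,-0.001,0,0,-1],[0,0,0,-0.002,0,0,-1]]

```text
time: 19.42
position: [0.6004, 0.0212, 0.1555]
eef_rot: [-2.489, -1.913, -0.006]
wrist_force: [4.3, 12.1, -1.4]
gripper_width: -0.0
```

Run:
```python
from h import *
st()
```

```text
y along 0.0716 lat -0.0003 z 0.1555 F along 12.84 lat 1.02 z -1.37 19.425
```

Call:
play_rows:
  moves:
    - [[0,0,0,-0.001,0,0,-1],[0,0,0,-0.002,0,0,-1]]

```text
time: 19.68
position: [0.5997, 0.0189, 0.1554]
eef_rot: [-2.489, -1.913, -0.005]
wrist_force: [3.1, 9.0, -1.6]
gripper_width: 0.0003
```

Call:
play_rows:
  moves:
    - [[0,0,0,-0.001,0,0,-1]]

```text
time: 19.8
position: [0.5992, 0.017, 0.1554]
eef_rot: [-2.491, -1.913, -0.002]
wrist_force: [1.3, 4.9, -0.2]
gripper_width: 0.0
```

Run:
```python
from h import *
st()
```

```text
y along 0.0673 lat -0.0003 z 0.1554 F along 5.03 lat -0.02 z -0.20 19.8
```

The force fell from 13 to 5 N, so the crest is passing. The click should come about 5 mm further on.

Call:
play_rows:
  moves:
    - [[0,0,0,-0.0008,0,0,-1],[0,0,0,-0.0015,0,0,-1]]

```text
time: 20.05
position: [0.5985, 0.0141, 0.1554]
eef_rot: [-2.493, -1.912, 0.001]
wrist_force: [-0.6, 2.5, -0.0]
gripper_width: 0.0002
```

Call:
play_rows:
  moves:
    - [[0,0,0,-0.001,0,0,-1]]

```text
time: 20.18
position: [0.5982, 0.0131, 0.1554]
eef_rot: [-2.493, -1.912, 0.001]
wrist_force: [0.1, 0.9, 0.4]
gripper_width: 0.0
```

Run:
```python
from h import *
st();w=eyes.snapshot('scene');d=eyes.snapshot('side')
cv2.imwrite("pics/s10.png",np.hstack([cv2.resize(w[215:305,240:340],None,fx=4,fy=4,interpolation=2),cv2.resize(d[190:280,310:410],None,fx=4,fy=4,interpolation=2)])[:,:,::-1])
```

```text
y along 0.0632 lat -0.0002 z 0.1554 F along 0.93 lat -0.13 z 0.35 20.175
```

View pics/s10.png

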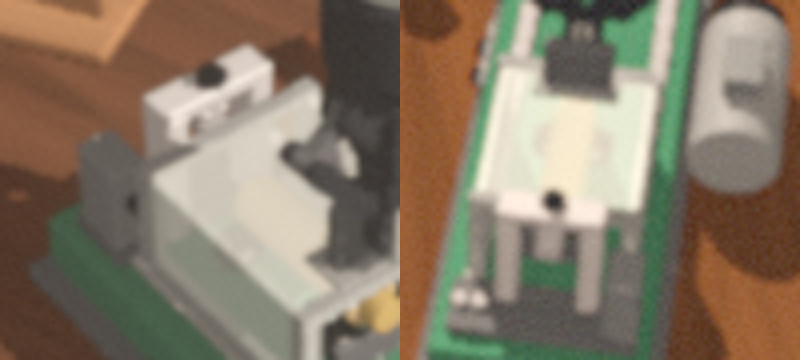

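Call:
play_rows:
  moves:
    - [[0,0,0,-0.0007,0,0,-1]]

```text
time: 20.4
position: [0.5983, 0.0128, 0.1554]
eef_rot: [-2.493, -1.912, -0.001]
wrist_force: [2.2, 3.7, -0.9]
gripper_width: 0.0003
```

Call:
play_rows:
  moves:
    - [[0,0,0,-0.0007,0,0,-1]]

```text
time: 20.52
position: [0.5983, 0.0127, 0.1554]
eef_rot: [-2.492, -1.912, -0.002]
wrist_force: [1.9, 5.7, -1.0]
gripper_width: 0.0003
```

Run:
```python
from h import *
st()
```

```text
y along 0.0628 lat -0.0001 z 0.1554 F along 5.98 lat 0.37 z -1.02 20.525
```

Call:
play_rows:
  moves:
    - [[0,0,0,-0.0007,0,0,-1],[0,0,0,-0.0007,0,0,-1]]

```text
time: 20.78
position: [0.5981, 0.0122, 0.1554]
eef_rot: [-2.492, -1.912, -0.002]
wrist_force: [3.1, 5.0, -0.8]
gripper_width: 0.0006
```

Run:
```python
from h import *
st()
```

```text
y along 0.0623 lat -0.0001 z 0.1554 F along 5.65 lat 1.71 z -0.77 20.775
```

It still slides at about 5.7 N, which is plunger plus friction, and is not at the stop.

Call:
play_rows:
  moves:
    - [[0,0,0,-0.0007,0,0,-1],[0,0,0,-0.0007,0,0,-1]]

```text
time: 21.02
position: [0.598, 0.0116, 0.1554]
eef_rot: [-2.492, -1.912, -0.003]
wrist_force: [2.8, 5.9, -0.7]
gripper_width: 0.0002
```

Call:
play_rows:
  moves:
    - [[0,0,0,-0.0007,0,0,-1],[0,0,0,-0.0007,0,0,-1]]

```text
time: 21.28
position: [0.5979, 0.0111, 0.1555]
eef_rot: [-2.491, -1.913, -0.003]
wrist_force: [2.6, 6.8, -0.6]
gripper_width: -0.0
```

Run:
```python
from h import *
st()
```

```text
y along 0.0612 lat -0.0001 z 0.1555 F along 7.23 lat 0.72 z -0.60 21.275
```

Call:
play_rows:
  moves:
    - [[0,0,0,-0.0007,0,0,-1],[0,0,0,-0.0007,0,0,-1]]

```text
time: 21.52
position: [0.5978, 0.0111, 0.1555]
eef_rot: [-2.49, -1.913, -0.005]
wrist_force: [4.3, 9.3, -0.6]
gripper_width: 0.0002
```

Call:
play_rows:
  moves:
    - [[0,0,0,-0.0007,0,0,-1],[0,0,0,-0.0007,0,0,-1]]

```text
time: 21.78
position: [0.5978, 0.011, 0.1555]
eef_rot: [-2.489, -1.913, -0.006]
wrist_force: [4.7, 11.2, -2.0]
gripper_width: -0.0001
```

Run:
```python
from h import *
st();w=eyes.snapshot('scene');d=eyes.snapshot('side')
cv2.imwrite("pics/s11.png",np.hstack([cv2.resize(w[215:305,240:340],None,fx=4,fy=4,interpolation=2),cv2.resize(d[190:280,310:410],None,fx=4,fy=4,interpolation=2)])[:,:,::-1])
```

```text
y along 0.0611 lat -0.0001 z 0.1555 F along 12.05 lat 1.58 z -2.05 21.775
```

View pics/s11.png

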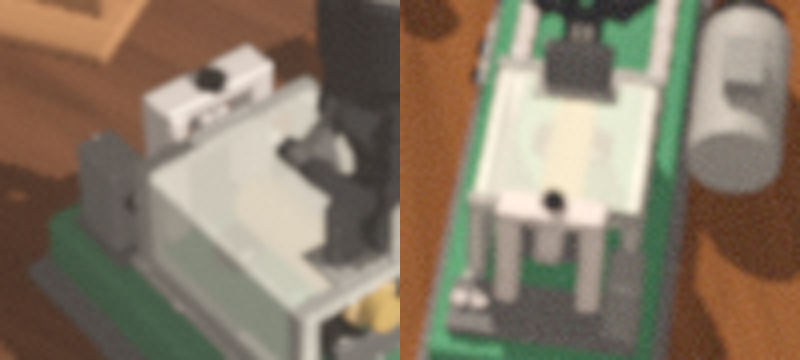

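It stopped at 0.0611 while the force rose to 12 N, which is the stop and well under 25 N. The pawl button is back down at (209,78). Back off now.

Call:
play_rows:
  moves:
    - [[0,0,0,0.002,0,0,-1],[0,0,0,0.005,0,0,-1],[0,0,0,0.01,0,0,-1],[0,0,0,0.018,0,0,-1],[0,0,0,0.025,0,0,-1],[0,0,0,0.025,0,-0.03,-1],[0,0,0,0.025,0,-0.07,-1],[0,0,0,0.01,0,-0.1,-1],[0,0,0,-0.03,0,-0.115,-1],[0,0,0,-0.07,0,-0.115,-1],[0,0,0,-0.1,0,-0.115,-1],[0,0,0,-0.1,0,-0.115,-1],[0,0,0,-0.1,0,-0.115,-1]]

```text
time: 23.5
position: [0.5714, -0.0873, 0.2705]
eef_rot: [-2.493, -1.912, -0.0]
wrist_force: [-0.4, -0.2, -0.5]
gripper_width: 0.0
```

Run:
```python
from h import *
st();T=pose();np.save('T12.npy',T)
w=eyes.snapshot('wrist');cv2.imwrite('pics/w12.png',w[:,:,::-1])
w=eyes.snapshot('scene');d=eyes.snapshot('side')
cv2.imwrite("pics/s12.png",np.hstack([cv2.resize(w[215:305,240:340],None,fx=4,fy=4,interpolation=2),cv2.resize(d[190:280,310:410],None,fx=4,fy=4,interpolation=2)])[:,:,::-1])
```

```text
y along -0.0407 lat 0.0000 z 0.2705 F along -0.28 lat -0.31 z -0.55 23.5
```

View pics/w12.png

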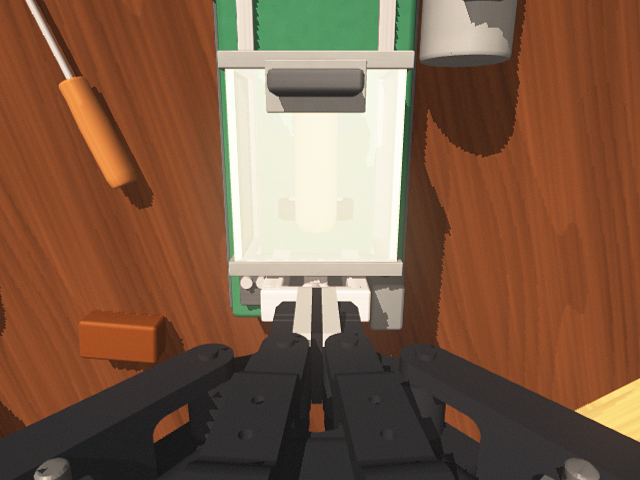

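View pics/s12.png

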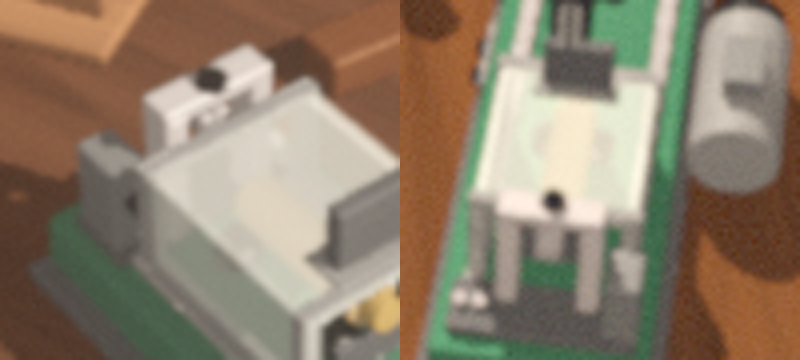

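Run:
```python
from h import *
T=np.load('T12.npy');I=np.eye(4);h=T[2,3]
print('tab rear face along',-.0407+at('wrist',(316,67.5),h-.168,I)[0],'at push',.0611-.011)
w=eyes.snapshot('wrist');print(np.abs(w.astype(int)-cv2.imread('pics/w12.png')[:,:,::-1].astype(int)).mean())
d=eyes.snapshot('side');cv2.imwrite('pics/d13.png',d[:,:,::-1])
```

```text
tab rear face along 0.050823817841216395 at push 0.050100000000000006
2.3383441840277777
```

View pics/d13.png

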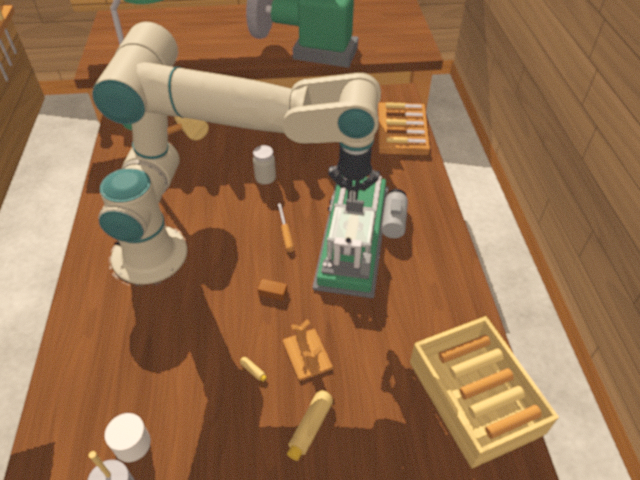

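The guard sits within 1 mm of where it was pushed. Jar (264,165), driver (287,235) and wax (273,289) are at their original pixels. Hand in.

```bash
python3 -c "
from plant import workorder
print(workorder.close_job())"
```

```text
the job is handed in; nothing more can be done
None
```

The handle is lying on the rollers, the guard is shut over it and held by the latch, and I've handed the job in at about 23.7 s of the 69 s allowed.

- **Handle:** I took the middle-sized handle off the rest and set it down gently. The wrist picture showed it straight along the rollers and centred within about 1–2 mm. It still looked undisturbed under the closed guard.
- **Guard:** I pushed it by its tab with closed fingers, at no more than about 56 mm/s and slower near the end. The force was about 2 N while sliding, about 13 N at the pawl, then dropped as the crest passed. I stopped when the guard stopped moving with the force at about 12 N, which I take to be the stop; the limit is 25 N.
- **Latch:** I couldn't hear the click or read the pawl joint. I judged it latched because the button dropped back down and the tab stayed within about 1 mm of its pushed position after I let go. The plunger would have pushed an unlatched guard back.
- **Bystanders:** The jar, screwdriver and wax block were at the same pixels as at the start. The arm ended clear of everything, reading no contact force.

No check failed. The only mismatch was the machine's angle: my first estimate was about 1° off, and I corrected it from the wrist view before setting the handle down.

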